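# Nest the loose thread cone into the leaning stack

## Robot

A 6-joint arm with a two-finger parallel gripper is mounted at the origin on the work surface. World frame = base frame: x ahead of the robot, y to its left, z up, the work surface at z = 0. Lengths are in mm, angles in rad, forces in N, time in s.
With the tool pointing down it reaches from about 300 to 775 mm from the base axis. Payload 14.6 kg.
Tool frame: the origin (TCP) lies at the very end of the fingers, on their centre line; the grasp point (between the pads) lies 19 mm behind it; z points along the fingers, y is the line along which they close (so a half turn about z gives the same grasp; the last joint's range is limited). The gripper opens to 94 mm and grips with 3 to 60 N. Pads are 16 mm wide; open, the fingers measure 119 mm over their backs; the gripper's body (75 mm by 177 mm) begins 78 mm behind the grasp point.
Start: joints at [1.102, 0.3, 1.521, -0, 1.321, -0.067], TCP at [215.088, 506.188, 205.446] pointing down, gripper open.
Joint ranges: [-3.03, 3.03], [-0.79, 2.21], [0.23, 2.52], [-1.04, 4.18], [0, 3.07], [-2.55, 2.55]. Speed limits (rad/s): [2.22, 2.22, 2.57, 3.14, 3.14, 3.14].

## Interface

Orientations are given as [roll, pitch, yaw] about the fixed x, y, z axes, in that order (R = Rz(yaw) Ry(pitch) Rx(roll)).
In Python, from cell import manip, camera, get_calibration gives the robot as it stands.
- The arm moves only by the tool arm_command, never from a script. Its argument "targets" is a list of rows, each an object of numbers: "hand": the opening, from -1 (shut) to 1 (fully open), so that 0 is half open; "x", "y", "z": the shift along the tool's x, y, z in m; "yaw": the turn about the tool's z in rad. In form: [{"hand": .., "x": .., "y": .., "z": .., "yaw": ..}, ...]. A call has 1 to 10 rows; each row shifts and turns the commanded pose from where the row before left it, along the tool's axes as they then stand; what a row does not reach is not made up. A row lasts 1/10 s, in which the tool goes at most 50 mm and 8.59 degrees, less where a joint would pass 70% of its speed; a pose out of reach is approached as far as the arm can. A call is refused whole if a number of a shift passes 0.05 or a number of a turn 0.15, either way. A call with a gripper value outside its range is refused whole. The fingers move at their own pace and stop on an object; "newtons" is the grip in N (left out, the last holds). Time passes only in rows, so rows that do not move let the fingers close. It gives the time, the measured TCP pose, the force, the opening and the grip force at its end, in the units of the state.
- manip.read_state(): the state, without advancing time (a new reading comes with each control period).
- camera(name): name is "side" or "top" or "wrist"; returns the picture (384x512x3 uint8, red, green, blue); there is no depth.
- get_calibration(name): a dict with "K" (3x3 intrinsics, pixels), "cam_to_world" (4x4, takes a point from camera to world coordinates). Camera axes: x right, y up, looking along -z (the intrinsics and any distortion apply to the point x, -y, -z); pixel columns grow to the right and rows downward; lengths in mm; the calibration is good to about 2 mm. A picture is of the moment at which its call begins: read the wrist's pose just before it. get_calibration takes no time and is no camera call; for the wrist camera it gives the pose at the moment of the call.
- manip.sign_off(): hands the job in; it is judged then, once.
The state is a dict: "clock": time; "joints": joint angles; "qd": joint speeds; "effort": joint torques, N m; "eef_pos": TCP position; "eef_rot": TCP orientation; "wrist_force": force on the tool from outside, world axes, zero at the start; "moment": the same for the moment, N m; "finger_gap": finger opening in mm; "finger_force": force on a finger pad.
Only numpy, scipy, OpenCV 4.12 (cv2) and the standard library are available. Lean on these libraries where they do the work, as an engineer would, in place of code of your own. Each camera call takes 0.05 s, during which the arm holds its last target. There are 200 camera calls.

## Task

Pick up the empty thread cone that lies on its side on the table without letting it roll away, and nest it tip first into the open mouth of the leaning stack of cones. Press it home with a light push of 5 to 10 newtons until it is snug and in line with the stack, without forcing it so that it jams, then let go; leave the bowl, the coffee cup and the label roll where they are.

Things in the scene. Friction and masses are not known exactly. Their poses are not given: they have to be found in the camera images.
- cone_mid (a point): Loose empty card thread cone lying on its side; rolls if nudged. 150 long, outer diameter 64 at its open mouth, 28 at its closed tip (straight taper), wall 4, 30 to 65 g. Point: on its axis, half-way along; x axis along the cone's axis from tip to mouth (mouth centre at x = +75, tip at x = -75).
- stack: Two like cones nested in a plywood cradle 100 wide, axis raised 30 degrees, mouths up and away from the robot. Origin: on the axis, half-way along the lower cone; x axis along the axis to the mouths. The upper cone, which receives (inner mouth 56), holds firm, its open mouth anywhere from x = 109 to 145: look or feel. Snug, the loose cone stands 33 out of it.
- bowl: Small wooden bowl, 104 across, 45 high, loose. Origin: centre of its underside.
- coffee_cup: Lidded paper coffee cup, 83 across, 110 high, loose. Origin: centre of its underside.
- label_roll: Roll of paper labels lying flat, 120 across, 30 high, loose. Origin: centre of its underside.
Mind the look-alikes: they are no part of the job. Leave any orange or purple look-alike of the part that bears cone_mid alone.

How it is judged:
By the outcome, as a careful person would: the job done as asked, in the order asked, and still so for the second after the job is handed in, with the robot touching nothing.
It also fails if it takes over 54 s, if anything falls off the work surface, if the arm or the gripper's body presses on something with over 40 N, if the wrist force passes 120 N, or if a joint passes its speed limit or range.

## Working session

There is one attempt and no reset: what is moved stays moved. The work goes in short steps, Python scripts to look and compute and a tool call to move; the robot and the scene stay as the last step left them, time stands still between calls to the robot, and variables do not carry over. Pictures are saved under pics/ and viewed, at most 10 in all, crops included, and the job is handed in when it is done.

Besides the shell and the picture viewer there is one more tool, called after "Call:" by a JSON object that holds its "name" and its "arguments", one argument or row to a line. arm_command: Moves the arm, as the interface text tells. Its arguments: {"type":"object","properties":{"targets":{"type":"array"},"newtons":{"type":"number"}},"required":["targets"]}

```bash
mkdir -p pics; python3 - <<'E'
from cell import manip,camera,get_calibration
import cv2,numpy as np
np.set_printoptions(suppress=True,precision=4)
for n in ["side","top","wrist"]:
    im=camera(n); cv2.imwrite(f"pics/{n}0.png",im[...,::-1]); np.save(f"pics/{n}0.npy",im)
    c=get_calibration(n); print(n,c)
a=cv2.imread("pics/side0.png");b=cv2.imread("pics/top0.png")
print(manip.read_state())
E
```

```text
side {'K': array([[354.4931,   0.    , 260.0288],
       [  0.    , 354.4931, 195.1091],
       [  0.    ,   0.    ,   1.    ]]), 'cam_to_world': array([[   0.9852,    0.1324,   -0.1089,  426.2116],
       [  -0.1708,    0.7032,   -0.6902, -754.8337],
       [  -0.0148,    0.6986,    0.7154,  861.3825],
       [   0.    ,    0.    ,    0.    ,    1.    ]])}
top {'K': array([[408.5991,   0.    , 255.675 ],
       [  0.    , 408.5991, 187.3   ],
       [  0.    ,   0.    ,   1.    ]]), 'cam_to_world': array([[   0.0174,    0.9975,   -0.0681,  463.683 ],
       [  -0.9998,    0.0177,    0.0048,   -9.6017],
       [   0.006 ,    0.068 ,    0.9977, 1221.9524],
       [   0.    ,    0.    ,    0.    ,    1.    ]])}
wrist {'K': array([[333.3449,   0.    , 255.9645],
       [  0.    , 333.3449, 190.8997],
       [  0.    ,   0.    ,   1.    ]]), 'cam_to_world': array([[  0.3916,  -0.8823,  -0.2612, 138.8645],
       [  0.9202,   0.375 ,   0.1127, 538.9467],
       [ -0.0015,  -0.2845,   0.9587, 383.5102],
       [  0.    ,   0.    ,   0.    ,   1.    ]])}
{'clock': 0.15, 'joints': array([ 1.1024,  0.3003,  1.5214, -0.    ,  1.3207, -0.0666]), 'qd': array([-0.002 , -0.0011, -0.0027,  0.0003,  0.0006,  0.0006]), 'effort': array([  0.0015, -53.1961, -35.2819,   0.0709,   0.0236,  -0.0001]), 'eef_pos': array([215.0021, 506.0096, 205.036 ]), 'eef_rot': array([-3.1407, -0.    ,  2.7398]), 'wrist_force': array([-0.4246, -0.1878,  0.6298]), 'moment': array([ 0.0021, -0.0441,  0.0238]), 'finger_force': 0.0, 'finger_gap': 93.77816740961845}
```

View pics/top0.png

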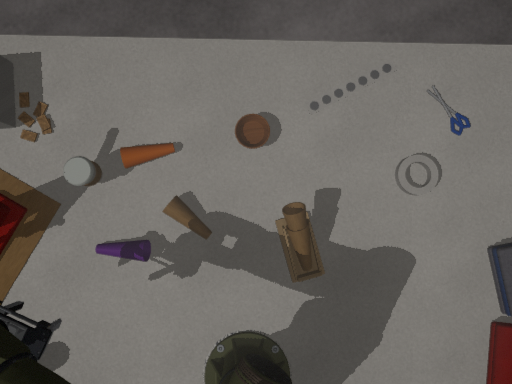

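View pics/side0.png

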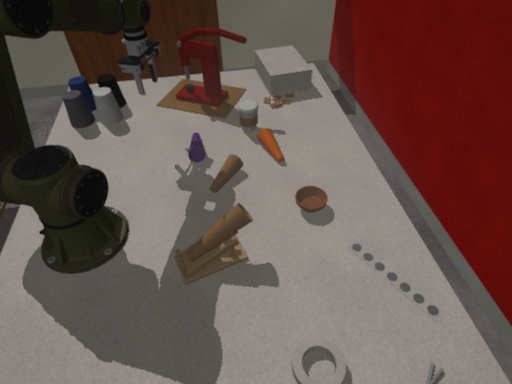

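Candidates in the top view: brown cone at (188,217), orange one at (148,153) and purple one at (125,250). Brown fits: it is plain card like the stack, while orange and purple are the ruled-out look-alikes. I'll enlarge it together with the stack to confirm.

```bash
python3 - <<'E'
import cv2
a=cv2.imread("pics/top0.png")[185:290,155:335]
cv2.imwrite("pics/topc.png",cv2.resize(cv2.convertScaleAbs(a,alpha=1.7),None,fx=4.4,fy=4.4,interpolation=cv2.INTER_CUBIC))
a=cv2.imread("pics/side0.png")[145:285,165:260]
cv2.imwrite("pics/sidec.png",cv2.resize(cv2.convertScaleAbs(a,alpha=1.5),None,fx=4,fy=4,interpolation=cv2.INTER_CUBIC))
E
```

```text
(no output)
```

View pics/topc.png

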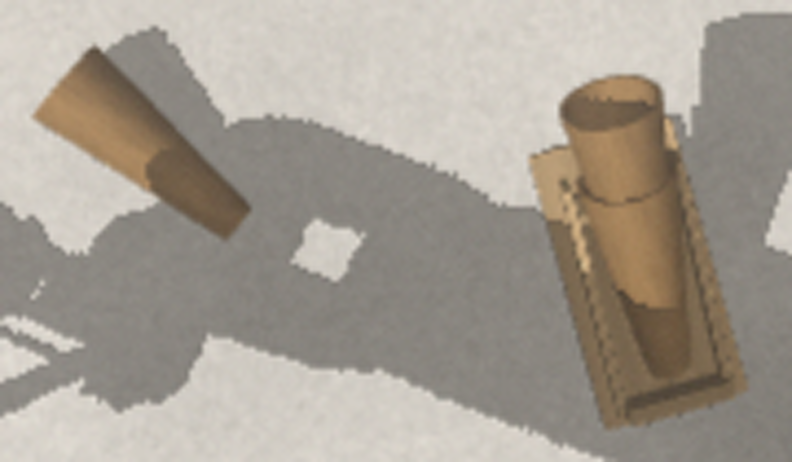

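View pics/sidec.png

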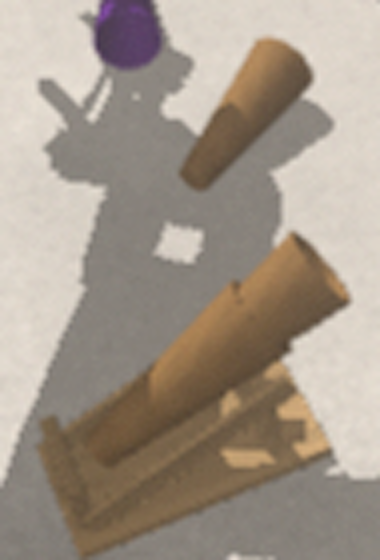

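Top crop: the loose brown cone has mouth corners (95,45),(33,116) and tip corners (250,208),(227,240). The stack's mouth ellipse is centred about (612,102), and its lower tip about (669,370). The side crop gives the stack mouth centre at about (321,267). The brown cone is confirmed as the one to use.

```bash
cat > h.py <<'E'
import numpy as np
from cell import manip,camera,get_calibration
np.set_printoptions(suppress=True,precision=2)
def proj(c,P):
    P=np.atleast_2d(P);T=np.linalg.inv(c["cam_to_world"]);p=P@T[:3,:3].T+T[:3,3]
    q=np.c_[p[:,0]/-p[:,2],-p[:,1]/-p[:,2],np.ones(len(p))]@c["K"].T
    return q[:,:2]
def frame(yaw,pit):
    a=np.array([np.cos(yaw)*np.cos(pit),np.sin(yaw)*np.cos(pit),np.sin(pit)])
    l=np.array([-np.sin(yaw),np.cos(yaw),0]); return a,l,np.cross(a,l)
def ring(c0,a,l,u,r,n=48):
    t=np.linspace(0,2*np.pi,n,endpoint=False)[:,None]
    return c0+r*(np.cos(t)*l+np.sin(t)*u)
E
python3 - <<'E'
from h import *
from scipy.optimize import least_squares
ct,cs=get_calibration("top"),get_calibration("side")
T=lambda *p:np.array(p)/4.4+[155,185]
S=lambda *p:np.array(p)/4+[165,145]
# loose cone
def f(p,full=False):
    a,l,u=frame(p[2],np.arctan(18/150)); C=np.array([p[0],p[1],0]);C[2]=23/1.0
    m=C+75*a;t=C-75*a
    P=np.array([m-32*l,m+32*l,t-14*l,t+14*l])
    r=(proj(ct,P)-[T(95,45),T(33,116),T(250,208),T(227,240)])
    if full: print(r)
    return r.ravel()
r=least_squares(f,[500,150,.8],x_scale=[100,100,1]);print("cone",r.x,"deg",np.degrees(r.x[2]));f(r.x,1)
# stack: origin x,y,z,yaw,m
def g(p,full=False):
    a,l,u=frame(p[3],np.pi/6);C=p[:3]
    M=C+p[4]*a
    L=C+75*a
    res=np.r_[proj(ct,M)[0]-T(612,102), proj(cs,M)[0]-S(321,267),
     (proj(ct,[M-32*l,M+32*l])-[T(664,88),T(560,110)]).ravel(),
     (proj(ct,C-75*a)[0]-T(669,362)),
     proj(ct,ring(L,a,l,u,32))[:,1].max()-T(0,203)[1],
     ]
    R=proj(cs,ring(M,a,l,u,32)); d=np.array([57,67.])/88
    s=R@d; res=np.r_[res,s.max()-S(350,300)@d,s.min()-S(293,233)@d]
    if full: print(res,"mouth",M)
    return res
r=least_squares(g,[450,-80,80,.25,125],x_scale=[100,100,100,1,100]);print("stack",r.x,np.degrees(r.x[3]));g(r.x,1)
E
```

```text
cone [447.27 176.36   0.89] deg 51.12579046380136
[[ 0.09 -0.42]
 [-0.18  0.34]
 [ 0.52 -0.01]
 [-0.43  0.08]]
stack [ 379.46 -147.53   80.21    0.28  127.02] 16.021006778259046
[ 0.04 -0.49 -0.05  0.04 -0.1  -0.45  0.16  0.85 -0.2   0.28 -0.21  0.84
 -0.79] mouth [ 485.19 -117.17  143.73]
```

Call:
{"name": "arm_command", "arguments": {
  "targets": [
    {"hand":1,"yaw":0.142},
    {"hand":1,"yaw":0.142},
    {"hand":1,"yaw":0.142},
    {"hand":1,"yaw":0.142},
    {"hand":1,"yaw":0.142},
    {"hand":1,"yaw":0.142},
    {"hand":1,"yaw":0.142},
    {"hand":1,"yaw":0.142},
    {"hand":1,"yaw":0.142},
    {"hand":1,"yaw":0.142}
  ]
}}

```text
schema error: expected keys hand, x, y, z, yaw
```

Call:
{"name": "arm_command", "arguments": {
  "targets": [
    {"hand":1,"yaw":0.142},
    {"hand":1,"yaw":0.142},
    {"hand":1,"yaw":0.142},
    {"hand":1}
  ]
}}

```text
schema error: expected keys hand, x, y, z, yaw
```

Call:
{"name": "arm_command", "arguments": {
  "targets": [
    {"hand":1,"y":0.04,"x":-0.006},
    {"hand":1,"y":0.04,"x":-0.006},
    {"hand":1,"y":0.04,"x":-0.006},
    {"hand":1,"y":0.04,"x":-0.006},
    {"hand":1,"y":0.04,"x":-0.006},
    {"hand":1,"y":0.04,"x":-0.006},
    {"hand":1,"y":0.04,"x":-0.006},
    {"hand":1,"y":0.04,"x":-0.006},
    {"hand":1,"y":0.04,"x":-0.006},
    {"hand":1,"y":0.028}
  ]
}}

```text
schema error: expected keys hand, x, y, z, yaw
```

Call:
{"name": "arm_command", "arguments": {
  "targets": [
    {"hand":1,"z":0.02},
    {"hand":1,"z":0.02},
    {"hand":1},
    {"hand":1}
  ]
}}

```text
schema error: expected keys hand, x, y, z, yaw
```

All five keys are required in every row.

Call:
{"name": "arm_command", "arguments": {
  "targets": [
    {"hand":1,"x":0,"y":0,"z":0,"yaw":0.142},
    {"hand":1,"x":0,"y":0,"z":0,"yaw":0.142},
    {"hand":1,"x":0,"y":0,"z":0,"yaw":0.142},
    {"hand":1,"x":0,"y":0,"z":0,"yaw":0.142},
    {"hand":1,"x":0,"y":0,"z":0,"yaw":0.142},
    {"hand":1,"x":0,"y":0,"z":0,"yaw":0.142},
    {"hand":1,"x":0,"y":0,"z":0,"yaw":0.142},
    {"hand":1,"x":0,"y":0,"z":0,"yaw":0.142},
    {"hand":1,"x":0,"y":0,"z":0,"yaw":0.142},
    {"hand":1,"x":0,"y":0,"z":0,"yaw":0.142}
  ]
}}

```text
clock: 1.15
eef_pos: [215.0, 506.1, 205.2]
eef_rot: [-3.141, 0.001, 1.314]
wrist_force: [0.1, 0.3, -0.7]
finger_gap: 94.0
finger_force: 0.0
```

Call:
{"name": "arm_command", "arguments": {
  "targets": [
    {"hand":1,"x":0,"y":0,"z":0,"yaw":0.142},
    {"hand":1,"x":0,"y":0,"z":0,"yaw":0.142},
    {"hand":1,"x":0,"y":0,"z":0,"yaw":0.142},
    {"hand":1,"x":0,"y":0,"z":0,"yaw":0}
  ]
}}

```text
clock: 1.55
eef_pos: [215.0, 506.1, 205.2]
eef_rot: [3.142, 0.0, 0.891]
wrist_force: [-0.4, 0.3, -0.7]
finger_gap: 93.8
finger_force: 0.0
```

Call:
{"name": "arm_command", "arguments": {
  "targets": [
    {"hand":1,"x":-0.006,"y":0.04,"z":0,"yaw":0},
    {"hand":1,"x":-0.006,"y":0.04,"z":0,"yaw":0},
    {"hand":1,"x":-0.006,"y":0.04,"z":0,"yaw":0},
    {"hand":1,"x":-0.006,"y":0.04,"z":0,"yaw":0},
    {"hand":1,"x":-0.006,"y":0.04,"z":0,"yaw":0},
    {"hand":1,"x":-0.006,"y":0.04,"z":0,"yaw":0},
    {"hand":1,"x":-0.006,"y":0.04,"z":0,"yaw":0},
    {"hand":1,"x":-0.006,"y":0.04,"z":0,"yaw":0},
    {"hand":1,"x":-0.006,"y":0.04,"z":0,"yaw":0},
    {"hand":1,"x":0,"y":0.028,"z":0,"yaw":0}
  ]
}}

```text
clock: 2.55
eef_pos: [484.9, 219.0, 205.4]
eef_rot: [3.142, 0.0, 0.897]
wrist_force: [-0.7, 1.0, -0.0]
finger_gap: 94.2
finger_force: 0.0
```

Call:
{"name": "arm_command", "arguments": {
  "targets": [
    {"hand":1,"x":0,"y":0,"z":0.02,"yaw":0},
    {"hand":1,"x":0,"y":0,"z":0.02,"yaw":0},
    {"hand":1,"x":0,"y":0,"z":0,"yaw":0},
    {"hand":1,"x":0,"y":0,"z":0,"yaw":0}
  ]
}}

```text
clock: 2.95
eef_pos: [483.7, 221.1, 165.9]
eef_rot: [-3.142, 0.0, 0.896]
wrist_force: [0.5, -0.5, -0.8]
finger_gap: 94.0
finger_force: 0.0
```

```bash
python3 - <<'E'
from h import *
import cv2
c=get_calibration("wrist");im=camera("wrist")[...,::-1].copy()
p=[447.27,176.36,.892];a,l,u=frame(p[2],np.arctan(.12));C=np.array([p[0],p[1],23]);m=C+75*a;t=C-75*a
for q in proj(c,[m-32*l,m+32*l,t-14*l,t+14*l]): cv2.circle(im,tuple(int(v) for v in q.round()),3,(0,255,0),1)
cv2.imwrite("pics/w1.png",cv2.convertScaleAbs(im,alpha=1.5))
E
```

```text
(no output)
```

View pics/w1.png

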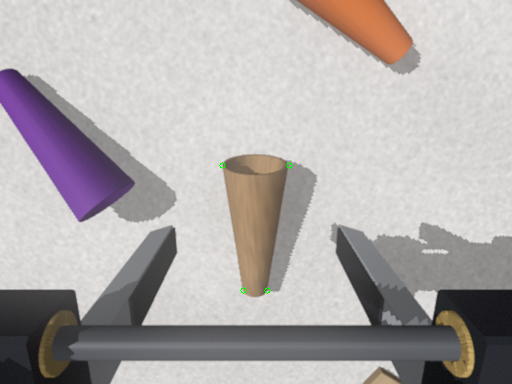

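The wrist view shows the predicted corners sitting on the brown cone (mouth at (256,165), tip at (256,292)), centred between the fingers. Next: descend and grip.

Call:
{"name": "arm_command", "arguments": {
  "targets": [
    {"hand":1,"x":0,"y":0,"z":0.03,"yaw":0},
    {"hand":1,"x":0,"y":0,"z":0.03,"yaw":0},
    {"hand":1,"x":0,"y":0,"z":0.03,"yaw":0},
    {"hand":1,"x":0,"y":0,"z":0.03,"yaw":0},
    {"hand":1,"x":0,"y":0,"z":0.02,"yaw":0},
    {"hand":1,"x":0,"y":0,"z":0.01,"yaw":0},
    {"hand":1,"x":0,"y":0,"z":0.004,"yaw":0},
    {"hand":1,"x":0,"y":0,"z":0,"yaw":0}
  ]
}}

```text
clock: 3.8
eef_pos: [484.1, 221.3, 12.1]
eef_rot: [3.141, -0.001, 0.894]
wrist_force: [0.6, -0.1, 0.1]
finger_gap: 93.8
finger_force: 0.0
```

Call:
{"name": "arm_command", "arguments": {
  "targets": [
    {"hand":0.4,"x":0,"y":0,"z":0,"yaw":0},
    {"hand":0.3,"x":0,"y":0,"z":0,"yaw":0},
    {"hand":0,"x":0,"y":0,"z":0,"yaw":0},
    {"hand":-1,"x":0,"y":0,"z":0,"yaw":0},
    {"hand":-1,"x":0,"y":0,"z":0,"yaw":0},
    {"hand":-1,"x":0,"y":0,"z":0,"yaw":0}
  ],
  "newtons": 5
}}

```text
clock: 4.4
eef_pos: [483.8, 221.1, 11.6]
eef_rot: [3.141, -0.0, 0.894]
wrist_force: [-0.5, 1.1, 0.3]
finger_gap: 60.7
finger_force: 5.0
```

Call:
{"name": "arm_command", "arguments": {
  "targets": [
    {"hand":-1,"x":0,"y":0,"z":-0.007,"yaw":0},
    {"hand":-1,"x":-0.002,"y":0,"z":-0.007,"yaw":0},
    {"hand":-1,"x":-0.003,"y":0,"z":-0.007,"yaw":0},
    {"hand":-1,"x":-0.003,"y":0,"z":-0.007,"yaw":0},
    {"hand":-1,"x":-0.004,"y":0,"z":-0.007,"yaw":0},
    {"hand":-1,"x":-0.005,"y":0,"z":-0.007,"yaw":0},
    {"hand":-1,"x":-0.005,"y":0,"z":-0.007,"yaw":0},
    {"hand":-1,"x":0,"y":0,"z":0,"yaw":0}
  ],
  "newtons": 3
}}

```text
clock: 5.2
eef_pos: [470.0, 203.6, 61.5]
eef_rot: [3.141, -0.001, 0.893]
wrist_force: [0.2, -0.0, -0.2]
finger_gap: 61.5
finger_force: 3.0
```

```bash
python3 - <<'E'
from h import *
import cv2
s=manip.read_state();print(s["eef_pos"],s["finger_gap"])
a=camera("side")[100:220,150:300,::-1];b=camera("wrist")[...,::-1]
a=cv2.resize(a,None,fx=2.5,fy=2.5,interpolation=cv2.INTER_CUBIC)
b=cv2.resize(b,(400,300))
cv2.imwrite("pics/l1.png",cv2.convertScaleAbs(np.hstack([a,b]),alpha=1.5))
E
```

```text
[469.98 203.58  61.5 ] 61.51899584034623
```

View pics/l1.png

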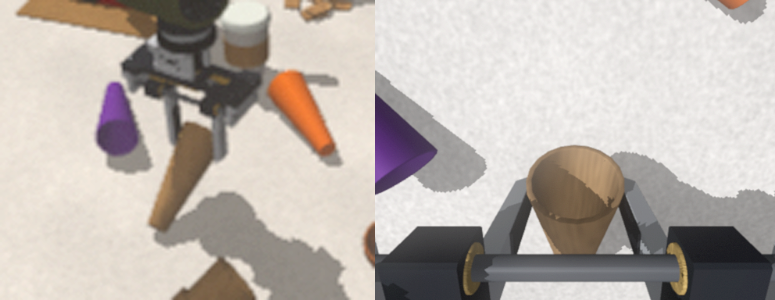

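The wrist view now looks into the raised mouth (ellipse about x 195–319, y 187–284 in full-image pixels), so the cone has pivoted. I'll measure its pitch.

```bash
cat >> h.py <<'E'
from scipy.optimize import least_squares
def heldfit(L,R,T,B,c=None,s=None):
    c=c or get_calibration("wrist");s=s or manip.read_state();G=s["eef_pos"]+[0,0,-0] ; G=G+np.array([0,0,19]); 
    yaw=s["eef_rot"][2]
    def f(p):
        a,l,u=frame(yaw,p[0]);M=G+p[1]*a+p[2]*u+p[3]*l
        q=proj(c,ring(M,a,l,u,32,180));return [q[:,0].min()-L,q[:,0].max()-R,q[:,1].min()-T,q[:,1].max()-B]
    r=least_squares(f,[.5,17,0,0],x_scale=[.1,5,5,5]);return r.x,r.fun
E
python3 - <<'E'
from h import *
x,f=heldfit(194.6,318.8,187,284);print(np.degrees(x[0]),x[1:],f)
E
```

```text
27.200809487017228 [13.1  -7.84 -0.52] [ 0. -0.  0.  0.]
```

Call:
{"name": "arm_command", "arguments": {
  "targets": [
    {"hand":-1,"x":-0.002,"y":0,"z":-0.004,"yaw":0},
    {"hand":-1,"x":-0.002,"y":0,"z":-0.004,"yaw":0},
    {"hand":-1,"x":0,"y":0,"z":0,"yaw":0}
  ],
  "newtons": 3
}}

```text
clock: 5.6
eef_pos: [467.5, 200.7, 68.9]
eef_rot: [3.141, -0.0, 0.894]
wrist_force: [0.2, -0.7, -0.1]
finger_gap: 60.8
finger_force: 3.0
```

Call:
{"name": "arm_command", "arguments": {
  "targets": [
    {"hand":-1,"x":0,"y":0,"z":0,"yaw":0},
    {"hand":-1,"x":0,"y":0,"z":0,"yaw":0},
    {"hand":-1,"x":0,"y":0,"z":-0.02,"yaw":0},
    {"hand":-1,"x":0,"y":0,"z":-0.03,"yaw":0},
    {"hand":-1,"x":0,"y":0,"z":-0.04,"yaw":0},
    {"hand":-1,"x":0,"y":0,"z":-0.04,"yaw":0},
    {"hand":-1,"x":0,"y":0,"z":-0.04,"yaw":0},
    {"hand":-1,"x":0,"y":0,"z":-0.03,"yaw":0},
    {"hand":-1,"x":0,"y":0,"z":0,"yaw":0}
  ],
  "newtons": 12
}}

```text
clock: 6.5
eef_pos: [468.5, 201.2, 272.5]
eef_rot: [3.138, -0.006, 0.894]
wrist_force: [0.9, -0.8, -0.1]
finger_gap: 60.2
finger_force: 11.9
```

```bash
python3 - <<'E'
from h import *
import cv2
s=manip.read_state();print(s)
b=camera("wrist")[130:330,150:370,::-1]
cv2.imwrite("pics/l2.png",cv2.convertScaleAbs(cv2.resize(b,None,fx=2.5,fy=2.5),alpha=1.5))
E
```

```text
{'clock': 6.5, 'joints': array([ 0.33,  0.16,  1.54, -0.  ,  1.44,  1.01]), 'qd': array([ 0.  ,  0.04,  0.09,  0.  , -0.07, -0.  ]), 'effort': array([ -0.06, -47.11, -38.17,   0.04,   1.03,  -0.  ]), 'eef_pos': array([468.51, 201.19, 272.45]), 'eef_rot': array([ 3.14, -0.01,  0.89]), 'wrist_force': array([ 0.87, -0.8 , -0.09]), 'moment': array([-0.03,  0.13,  0.  ]), 'finger_force': 11.875874405464799, 'finger_gap': 60.214378723989206}
```

View pics/l2.png

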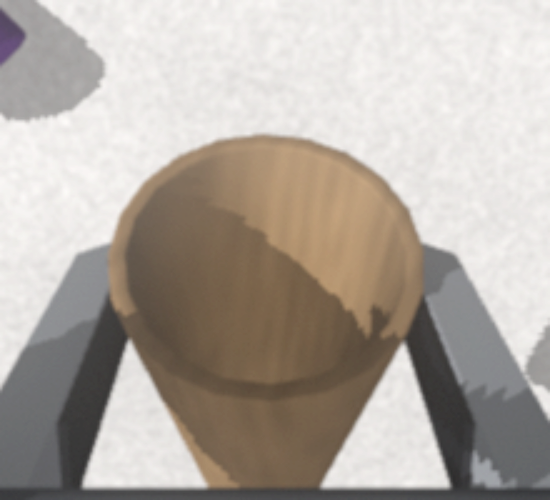

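The cone is still held, with its mouth ellipse at x 110–424, y 135–398 in the crop. I'll fit its pitch and the hop to the stack's line.

```bash
cat >> h.py <<'E'
Ms=np.array([485.19,-117.17,143.73]);ys=.2796
def goal(pit,ax,up,out):
    # TCP for held mouth 'out' mm beyond the receiver mouth, on stack axis, tool yaw=ys
    a,l,u=frame(ys,pit);A,_,_=frame(ys,np.pi/6)
    tip=Ms+(out-150)*A # tip centre target
    return tip+150*a-ax*a-up*u-[0,0,19]
E
python3 - <<'E'
from h import *
s=manip.read_state()
x,f=heldfit(194,319.6,184,289);print(np.degrees(x[0]),x[1:],f,s["eef_pos"])
yaw=s["eef_rot"][2];print("dyaw",yaw-ys)
for o in (170,120,80,40,33):
    g=goal(x[0],x[1],x[2],o);d=g-s["eef_pos"];print(o,g,"tool",d@[np.cos(ys),np.sin(ys),0],d@[np.sin(ys),-np.cos(ys),0],-d[2])
E
```

```text
32.370614764232286 [13.77 -7.29 -0.52] [-0.  0.  0. -0.] [467.85 200.97 269.76]
dyaw 0.6142884854205048
170 [608.68 -81.71 213.83] tool 57.34492971394552 310.5676622682851 55.93538554634475
120 [567.06 -93.66 188.83] tool 14.043659524723656 310.5676622682851 80.93538554634475
80 [ 533.76 -103.22  168.83] tool -20.597356626653895 310.5676622682852 100.93538554634475
40 [ 500.47 -112.78  148.83] tool -55.23837277803148 310.5676622682851 120.93538554634475
33 [ 494.64 -114.46  145.33] tool -61.30055060452261 310.5676622682851 124.43538554634475
```

Call:
{"name": "arm_command", "arguments": {
  "targets": [
    {"hand":-1,"x":0,"y":0,"z":0,"yaw":0.1228},
    {"hand":-1,"x":0,"y":0,"z":0,"yaw":0.1228},
    {"hand":-1,"x":0,"y":0,"z":0,"yaw":0.1228},
    {"hand":-1,"x":0,"y":0,"z":0,"yaw":0.1228},
    {"hand":-1,"x":0,"y":0,"z":0,"yaw":0.1228}
  ]
}}

```text
clock: 7.05
eef_pos: [467.0, 200.6, 266.7]
eef_rot: [3.141, 0.003, 0.275]
wrist_force: [0.3, 0.7, -0.8]
finger_gap: 60.6
finger_force: 11.9
```

Call:
{"name": "arm_command", "arguments": {
  "targets": [
    {"hand":-1,"x":0.0057,"y":0.02,"z":0,"yaw":0},
    {"hand":-1,"x":0.0057,"y":0.03,"z":0,"yaw":0},
    {"hand":-1,"x":0.0057,"y":0.036,"z":0,"yaw":0},
    {"hand":-1,"x":0.0057,"y":0.036,"z":0,"yaw":0},
    {"hand":-1,"x":0.0057,"y":0.036,"z":0,"yaw":0},
    {"hand":-1,"x":0.0057,"y":0.036,"z":0,"yaw":0},
    {"hand":-1,"x":0.0057,"y":0.036,"z":0,"yaw":0},
    {"hand":-1,"x":0.0057,"y":0.036,"z":0,"yaw":0},
    {"hand":-1,"x":0.0057,"y":0.03,"z":0,"yaw":0},
    {"hand":-1,"x":0.0057,"y":0.0146,"z":0,"yaw":0}
  ]
}}

```text
clock: 8.05
eef_pos: [608.1, -84.3, 266.2]
eef_rot: [-3.14, 0.003, 0.278]
wrist_force: [-0.3, 0.3, -1.0]
finger_gap: 60.6
finger_force: 11.9
```

Call:
{"name": "arm_command", "arguments": {
  "targets": [
    {"hand":-1,"x":0,"y":0,"z":0.018,"yaw":0},
    {"hand":-1,"x":0,"y":0,"z":0.018,"yaw":0},
    {"hand":-1,"x":0,"y":0,"z":0.018,"yaw":0},
    {"hand":-1,"x":0,"y":0,"z":0,"yaw":0},
    {"hand":-1,"x":0,"y":0,"z":0,"yaw":0}
  ]
}}

```text
clock: 8.55
eef_pos: [607.8, -81.9, 213.9]
eef_rot: [-3.141, 0.001, 0.28]
wrist_force: [0.1, -0.0, -0.2]
finger_gap: 60.3
finger_force: 11.9
```

```bash
python3 - <<'E'
from h import *
import cv2
s=manip.read_state();print(s["eef_pos"],s["eef_rot"],s["wrist_force"])
p=np.radians(32.4);a,l,u=frame(s["eef_rot"][2],p);M=s["eef_pos"]+[0,0,19]+13.8*a-7.3*u-.5*l
A,_,U=frame(ys,np.pi/6)
ims=[]
for n,(r0,r1,c0,c1) in (("side",(150,280,170,300)),("top",(165,295,240,370))):
    im=cv2.convertScaleAbs(camera(n)[r0:r1,c0:c1,::-1],alpha=1.6);im=cv2.resize(im,None,fx=3,fy=3,interpolation=cv2.INTER_CUBIC);c=get_calibration(n)
    for P,col in ((ring(Ms,A,l,U,32),(0,255,0)),(ring(M,a,l,u,32),(255,0,0)),(ring(M-150*a,a,l,u,14),(255,0,0))):
        q=((proj(c,P)-[c0,r0])*3+1).round().astype(int);cv2.polylines(im,[q],True,col,1)
    ims.append(im)
cv2.imwrite("pics/a1.png",np.hstack(ims))
E
```

```text
[607.77 -81.94 213.9 ] [-3.14  0.    0.28] [ 0.1  -0.04 -0.21]
```

View pics/a1.png

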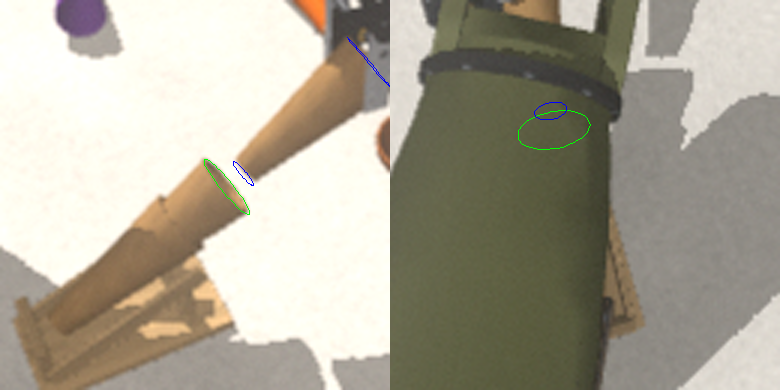

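Receiver ring and held tip overlay both match the pictures, with the tip in line with the mouth. Now I insert along the axis.

Call:
{"name": "arm_command", "arguments": {
  "targets": [
    {"hand":-1,"x":-0.01,"y":0,"z":0.0058,"yaw":0},
    {"hand":-1,"x":-0.01,"y":0,"z":0.0058,"yaw":0},
    {"hand":-1,"x":-0.01,"y":0,"z":0.0058,"yaw":0},
    {"hand":-1,"x":-0.01,"y":0,"z":0.0058,"yaw":0},
    {"hand":-1,"x":-0.01,"y":0,"z":0.0058,"yaw":0},
    {"hand":-1,"x":-0.01,"y":0,"z":0.0058,"yaw":0},
    {"hand":-1,"x":-0.01,"y":0,"z":0.0058,"yaw":0},
    {"hand":-1,"x":0,"y":0,"z":0,"yaw":0},
    {"hand":-1,"x":0,"y":0,"z":0,"yaw":0}
  ]
}}

```text
clock: 9.55
eef_pos: [541.2, -101.4, 174.7]
eef_rot: [3.141, -0.001, 0.28]
wrist_force: [0.3, 0.0, -0.3]
finger_gap: 60.4
finger_force: 11.9
```

Call:
{"name": "arm_command", "arguments": {
  "targets": [
    {"hand":-1,"x":-0.005,"y":0,"z":0.0029,"yaw":0},
    {"hand":-1,"x":-0.005,"y":0,"z":0.0029,"yaw":0},
    {"hand":-1,"x":-0.005,"y":0,"z":0.0029,"yaw":0},
    {"hand":-1,"x":0,"y":0,"z":0,"yaw":0},
    {"hand":-1,"x":0,"y":0,"z":0,"yaw":0}
  ],
  "newtons": 7
}}

```text
clock: 10.05
eef_pos: [526.3, -105.5, 165.2]
eef_rot: [3.142, -0.0, 0.28]
wrist_force: [-0.2, -0.0, -0.3]
finger_gap: 60.7
finger_force: 6.9
```

Call:
{"name": "arm_command", "arguments": {
  "targets": [
    {"hand":-1,"x":-0.005,"y":0,"z":0.0029,"yaw":0},
    {"hand":-1,"x":-0.005,"y":0,"z":0.0029,"yaw":0},
    {"hand":-1,"x":-0.005,"y":0,"z":0.0029,"yaw":0},
    {"hand":-1,"x":0,"y":0,"z":0,"yaw":0}
  ]
}}

```text
clock: 10.45
eef_pos: [511.3, -109.4, 156.0]
eef_rot: [-3.141, -0.0, 0.28]
wrist_force: [1.7, 3.4, -3.0]
finger_gap: 59.8
finger_force: 6.8
```

Call:
{"name": "arm_command", "arguments": {
  "targets": [
    {"hand":-1,"x":-0.003,"y":0,"z":0.0018,"yaw":0},
    {"hand":-1,"x":-0.003,"y":0,"z":0.0018,"yaw":0},
    {"hand":-1,"x":0,"y":0,"z":0,"yaw":0}
  ]
}}

```text
clock: 10.75
eef_pos: [506.0, -110.9, 152.6]
eef_rot: [-3.141, -0.001, 0.28]
wrist_force: [3.9, 4.4, -3.0]
finger_gap: 59.4
finger_force: 6.7
```

Call:
{"name": "arm_command", "arguments": {
  "targets": [
    {"hand":-1,"x":0,"y":-0.001,"z":0.001,"yaw":0},
    {"hand":-1,"x":0,"y":-0.001,"z":0.001,"yaw":0},
    {"hand":-1,"x":0,"y":0,"z":0,"yaw":0}
  ],
  "newtons": 5
}}

```text
clock: 11.05
eef_pos: [505.3, -109.4, 150.7]
eef_rot: [3.142, 0.001, 0.28]
wrist_force: [0.4, -0.8, -0.2]
finger_gap: 59.4
finger_force: 5.0
```

```bash
python3 - <<'E'
from h import *
import cv2
s=manip.read_state();print(s["eef_pos"],s["wrist_force"],s["moment"])
a=camera("side")[150:280,170:300,::-1];b=camera("wrist")[130:330,150:370,::-1]
a=cv2.resize(a,(400,400),interpolation=cv2.INTER_CUBIC);b=cv2.resize(b,(400,400*200//220))
b=np.vstack([b,np.zeros((400-b.shape[0],400,3),np.uint8)])
cv2.imwrite("pics/i1.png",cv2.convertScaleAbs(np.hstack([a,b]),alpha=1.4))
E
```

```text
[ 505.28 -109.42  150.67] [ 0.43 -0.75 -0.16] [ 0.02  0.15 -0.02]
```

View pics/i1.png

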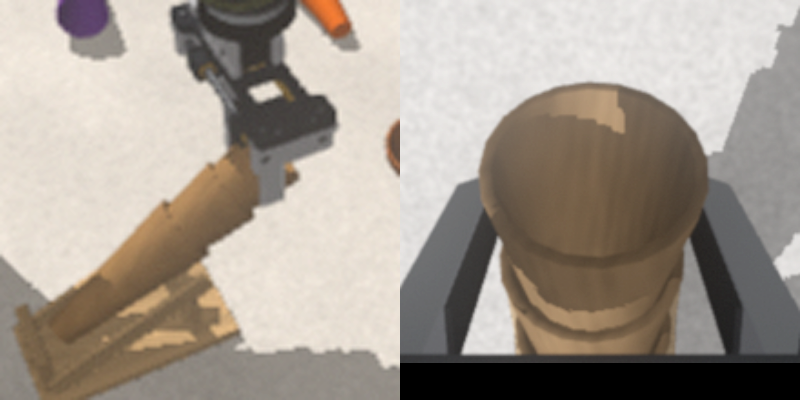

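Side and wrist views show the cone nested and in line with the stack, still standing out roughly 50 mm. Contact forces are near zero, so I continue in small steps.

Call:
{"name": "arm_command", "arguments": {
  "targets": [
    {"hand":-1,"x":-0.003,"y":0,"z":0.0017,"yaw":0},
    {"hand":-1,"x":-0.003,"y":0,"z":0.0017,"yaw":0},
    {"hand":-1,"x":0,"y":0,"z":0,"yaw":0}
  ],
  "newtons": 8
}}

```text
clock: 11.45
eef_pos: [499.5, -111.0, 147.2]
eef_rot: [-3.141, -0.0, 0.28]
wrist_force: [1.5, 0.8, -4.3]
finger_gap: 58.9
finger_force: 7.8
```

Call:
{"name": "arm_command", "arguments": {
  "targets": [
    {"hand":-1,"x":-0.002,"y":0,"z":0.0012,"yaw":0},
    {"hand":-1,"x":0,"y":0,"z":0,"yaw":0}
  ]
}}

```text
clock: 11.65
eef_pos: [498.0, -111.4, 146.2]
eef_rot: [-3.141, -0.001, 0.28]
wrist_force: [4.3, 2.0, -2.9]
finger_gap: 59.2
finger_force: 7.6
```

Call:
{"name": "arm_command", "arguments": {
  "targets": [
    {"hand":-1,"x":0,"y":-0.0005,"z":0.0015,"yaw":0},
    {"hand":-1,"x":0,"y":0,"z":0,"yaw":0}
  ]
}}

```text
clock: 11.85
eef_pos: [497.5, -111.2, 144.6]
eef_rot: [3.142, 0.001, 0.28]
wrist_force: [-0.4, -1.0, -0.4]
finger_gap: 59.2
finger_force: 7.9
```

Call:
{"name": "arm_command", "arguments": {
  "targets": [
    {"hand":-1,"x":-0.002,"y":0,"z":0.0015,"yaw":0},
    {"hand":-1,"x":0,"y":0,"z":0,"yaw":0}
  ]
}}

```text
clock: 12.05
eef_pos: [495.4, -111.8, 143.1]
eef_rot: [3.142, 0.0, 0.28]
wrist_force: [0.6, -1.6, -0.3]
finger_gap: 59.0
finger_force: 7.9
```

Call:
{"name": "arm_command", "arguments": {
  "targets": [
    {"hand":-1,"x":-0.002,"y":0,"z":0.0012,"yaw":0},
    {"hand":-1,"x":0,"y":0,"z":0,"yaw":0}
  ]
}}

```text
clock: 12.25
eef_pos: [493.9, -112.3, 142.0]
eef_rot: [3.141, -0.0, 0.28]
wrist_force: [2.5, -1.1, -1.8]
finger_gap: 59.3
finger_force: 8.3
```

Call:
{"name": "arm_command", "arguments": {
  "targets": [
    {"hand":-0.0,"x":0,"y":0,"z":0,"yaw":0},
    {"hand":1,"x":0,"y":0,"z":0,"yaw":0},
    {"hand":1,"x":0,"y":0,"z":0,"yaw":0},
    {"hand":1,"x":0,"y":0,"z":0,"yaw":0}
  ]
}}

```text
clock: 12.65
eef_pos: [493.7, -112.1, 142.0]
eef_rot: [-3.141, 0.0, 0.28]
wrist_force: [1.0, -0.4, -0.2]
finger_gap: 79.5
finger_force: 0.0
```

```bash
python3 - <<'E'
from h import *
import cv2
s=manip.read_state();print(s["eef_pos"],s["finger_gap"],s["wrist_force"])
# compare predicted rim for various 'out' with edges in wrist image
im=camera("wrist");c=get_calibration("wrist")
g=cv2.GaussianBlur(cv2.cvtColor(im,cv2.COLOR_RGB2GRAY),(3,3),0).astype(np.float32)
sat=(im.max(2).astype(int)-im.min(2)>25)&(im[...,0]>im[...,2]+20)
sat[300:]=0
n,lab,st,ce=cv2.connectedComponentsWithStats(sat.astype(np.uint8))
k=1+np.argmax(st[1:,4]);print(st[k])
for r in range(160,300,8):
    w=np.where(lab[r]==k)[0]
    if len(w):print(r,w.min(),w.max())
A,l,U=frame(ys,np.pi/6)
for o in (30,33,36,40,44,48):
    q=proj(c,ring(Ms+o*A+2*l,A,l,U,32,180));print(o,q[:,0].min(),q[:,0].max(),q[:,1].min(),q[:,1].max())
E
```

```text
[ 493.73 -112.12  141.99] 79.49699310335444 [ 1.   -0.37 -0.16]
[ 216  176   72   91 5094]
176 251 263
184 224 271
192 216 274
200 223 278
208 218 283
216 216 282
224 219 286
232 220 286
240 221 285
248 223 283
256 224 281
264 239 269
30 195.34950612077543 318.7956756731362 182.71339043675627 282.11689869737154
33 194.5673208317906 319.6048394029335 179.07722254710643 278.85721094303756
36 193.76470495369864 320.43513662279497 175.3584917724878 275.5014751955156
40 192.66136149150805 321.57653026058085 170.26681794994997 270.8702685814493
44 191.51820590747215 322.75910541171817 165.01618278862864 266.0496743376537
48 190.3330437900209 323.9851317666278 159.59902411769627 261.0278328014709
```

Call:
{"name": "arm_command", "arguments": {
  "targets": [
    {"hand":1,"x":0,"y":0,"z":0,"yaw":0},
    {"hand":1,"x":0,"y":0,"z":-0.01,"yaw":0},
    {"hand":1,"x":0,"y":0,"z":-0.025,"yaw":0},
    {"hand":1,"x":0,"y":0,"z":-0.025,"yaw":0},
    {"hand":1,"x":0,"y":0,"z":0,"yaw":0},
    {"hand":0.06,"x":0.02,"y":0,"z":0,"yaw":0},
    {"hand":0.06,"x":0.02,"y":0,"z":0,"yaw":0},
    {"hand":0.06,"x":0.015,"y":0,"z":0,"yaw":0},
    {"hand":0.06,"x":0,"y":0,"z":0,"yaw":0},
    {"hand":0.06,"x":0,"y":0,"z":0,"yaw":0}
  ]
}}

```text
clock: 13.7
eef_pos: [546.2, -97.0, 201.7]
eef_rot: [-3.141, 0.001, 0.28]
wrist_force: [0.3, 0.3, 0.5]
finger_gap: 57.2
finger_force: 0.0
```

Call:
{"name": "arm_command", "arguments": {
  "targets": [
    {"hand":0.06,"x":0,"y":0,"z":0.02,"yaw":0},
    {"hand":0.06,"x":0,"y":0,"z":0.02,"yaw":0},
    {"hand":0.06,"x":0,"y":0,"z":0.005,"yaw":0},
    {"hand":0.06,"x":0,"y":0,"z":0,"yaw":0}
  ]
}}

```text
clock: 14.1
eef_pos: [546.1, -97.2, 156.9]
eef_rot: [-3.141, 0.001, 0.28]
wrist_force: [-0.5, -0.4, 0.1]
finger_gap: 50.0
finger_force: 0.0
```

```bash
cat >> h.py <<'E'
def rel(s=None):
    s=s or manip.read_state();d=s["eef_pos"]-Ms
    z=s["eef_pos"][2];f=d[0]*np.cos(ys)+d[1]*np.sin(ys)-8  # finger face, horizontal from receiver mouth
    # rim lies on plane n.(p-Ms)=out
    out=f*np.cos(np.pi/6)+(z-Ms[2])*.5
    print(s["eef_pos"],s["finger_gap"],s["wrist_force"],"plane at fingertip: out",out,"lat",d[0]*np.sin(ys)-d[1]*np.cos(ys))
E
python3 -c "
from h import *
rel()"
```

```text
[546.1  -97.16 156.89] 49.96817008772158 [-0.51 -0.43  0.07] plane at fingertip: out 55.13428196506553 lat -2.42375365630625
```

Call:
{"name": "arm_command", "arguments": {
  "targets": [
    {"hand":0.06,"x":-0.005,"y":0,"z":0,"yaw":0},
    {"hand":0.06,"x":-0.005,"y":0,"z":0,"yaw":0},
    {"hand":0.06,"x":-0.004,"y":0,"z":0,"yaw":0},
    {"hand":0.06,"x":0,"y":0,"z":0,"yaw":0}
  ]
}}

```text
clock: 14.5
eef_pos: [532.9, -101.1, 157.6]
eef_rot: [3.141, -0.001, 0.279]
wrist_force: [-1.2, -0.0, 0.4]
finger_gap: 49.7
finger_force: 0.0
```

Call:
{"name": "arm_command", "arguments": {
  "targets": [
    {"hand":0.06,"x":-0.002,"y":0,"z":0,"yaw":0},
    {"hand":0.06,"x":-0.002,"y":0,"z":0,"yaw":0},
    {"hand":0.06,"x":0,"y":0,"z":0,"yaw":0}
  ]
}}

```text
clock: 14.8
eef_pos: [529.3, -102.0, 157.1]
eef_rot: [-3.142, -0.0, 0.28]
wrist_force: [0.4, -0.2, -0.9]
finger_gap: 50.0
finger_force: 0.0
```

Call:
{"name": "arm_command", "arguments": {
  "targets": [
    {"hand":0.06,"x":-0.002,"y":0,"z":0,"yaw":0},
    {"hand":0.06,"x":0,"y":0,"z":0,"yaw":0}
  ]
}}

```text
clock: 15.0
eef_pos: [527.4, -102.6, 157.1]
eef_rot: [-3.142, 0.0, 0.28]
wrist_force: [-0.7, 0.1, 0.6]
finger_gap: 49.6
finger_force: 0.0
```

Call:
{"name": "arm_command", "arguments": {
  "targets": [
    {"hand":0.06,"x":-0.001,"y":0,"z":0,"yaw":0},
    {"hand":0.06,"x":0,"y":0,"z":0,"yaw":0}
  ]
}}

```text
clock: 15.2
eef_pos: [526.5, -102.8, 157.0]
eef_rot: [3.142, 0.0, 0.28]
wrist_force: [-0.5, -0.5, 0.1]
finger_gap: 49.8
finger_force: 0.0
```

Call:
{"name": "arm_command", "arguments": {
  "targets": [
    {"hand":0.06,"x":-0.001,"y":0,"z":0,"yaw":0},
    {"hand":0.06,"x":0,"y":0,"z":0,"yaw":0}
  ]
}}

```text
clock: 15.4
eef_pos: [525.5, -103.1, 157.1]
eef_rot: [3.142, 0.0, 0.28]
wrist_force: [-0.6, -1.2, -1.2]
finger_gap: 50.1
finger_force: 0.0
```

Call:
{"name": "arm_command", "arguments": {
  "targets": [
    {"hand":0.06,"x":-0.001,"y":0,"z":0,"yaw":0},
    {"hand":0.06,"x":0,"y":0,"z":0,"yaw":0}
  ]
}}

```text
clock: 15.6
eef_pos: [524.5, -103.4, 157.1]
eef_rot: [-3.142, 0.0, 0.28]
wrist_force: [0.7, 0.3, 0.2]
finger_gap: 50.2
finger_force: 0.0
```

Call:
{"name": "arm_command", "arguments": {
  "targets": [
    {"hand":0.06,"x":-0.001,"y":0,"z":0,"yaw":0},
    {"hand":0.06,"x":0,"y":0,"z":0,"yaw":0}
  ]
}}

```text
clock: 15.8
eef_pos: [523.6, -103.6, 157.1]
eef_rot: [-3.142, -0.0, 0.28]
wrist_force: [-0.5, 0.2, 0.3]
finger_gap: 50.2
finger_force: 0.1
```

Call:
{"name": "arm_command", "arguments": {
  "targets": [
    {"hand":0.06,"x":-0.001,"y":0,"z":0,"yaw":0},
    {"hand":0.06,"x":0,"y":0,"z":0,"yaw":0}
  ]
}}

```text
clock: 16.0
eef_pos: [522.8, -103.9, 157.2]
eef_rot: [3.141, -0.001, 0.28]
wrist_force: [1.5, 1.1, 0.0]
finger_gap: 49.7
finger_force: 0.8
```

Call:
{"name": "arm_command", "arguments": {
  "targets": [
    {"hand":0.06,"x":-0.001,"y":0,"z":0,"yaw":0},
    {"hand":0.06,"x":0,"y":0,"z":0,"yaw":0}
  ]
}}

```text
clock: 16.2
eef_pos: [522.2, -104.1, 157.3]
eef_rot: [3.141, -0.001, 0.28]
wrist_force: [4.7, 2.3, 0.9]
finger_gap: 50.0
finger_force: 2.1
```

Call:
{"name": "arm_command", "arguments": {
  "targets": [
    {"hand":0.06,"x":-0.001,"y":0,"z":0,"yaw":0},
    {"hand":0.06,"x":0,"y":0,"z":0,"yaw":0}
  ]
}}

```text
clock: 16.4
eef_pos: [521.7, -104.2, 157.5]
eef_rot: [3.141, -0.003, 0.28]
wrist_force: [7.6, 3.1, 0.1]
finger_gap: 49.9
finger_force: 3.6
```

Call:
{"name": "arm_command", "arguments": {
  "targets": [
    {"hand":0.06,"x":0,"y":0,"z":0.0008,"yaw":0},
    {"hand":0.06,"x":0,"y":0,"z":0,"yaw":0},
    {"hand":0.06,"x":0,"y":0,"z":0,"yaw":0}
  ]
}}

```text
clock: 16.7
eef_pos: [521.9, -104.2, 157.1]
eef_rot: [3.141, -0.003, 0.28]
wrist_force: [6.7, 3.8, 3.1]
finger_gap: 49.9
finger_force: 4.2
```

```bash
python3 -c "
from h import *
rel()"
```

```text
[ 521.87 -104.23  157.13] 49.86470247679046 [6.7  3.83 3.08] plane at fingertip: out 33.4014363837893 lat -2.311465508509535
```

The push is about 8 N along the axis and the cone stands 33.4 mm out, so it is snug. I'll back away and check.

Call:
{"name": "arm_command", "arguments": {
  "targets": [
    {"hand":0.06,"x":0.002,"y":0,"z":0,"yaw":0},
    {"hand":0.06,"x":0.01,"y":0,"z":0,"yaw":0},
    {"hand":0.06,"x":0.03,"y":0,"z":0,"yaw":0},
    {"hand":0.06,"x":0.03,"y":0,"z":-0.03,"yaw":0},
    {"hand":0.06,"x":0,"y":0,"z":-0.04,"yaw":0},
    {"hand":0.06,"x":0,"y":0,"z":-0.04,"yaw":0},
    {"hand":0.06,"x":0,"y":-0.04,"z":-0.04,"yaw":0},
    {"hand":0.06,"x":0,"y":-0.04,"z":0,"yaw":0},
    {"hand":0.06,"x":0,"y":-0.04,"z":0,"yaw":0},
    {"hand":0.06,"x":0,"y":-0.04,"z":0,"yaw":0}
  ]
}}

```text
clock: 17.7
eef_pos: [546.6, 66.2, 301.4]
eef_rot: [3.142, 0.001, 0.279]
wrist_force: [0.5, 0.8, 0.6]
finger_gap: 49.7
finger_force: 0.0
```

Call:
{"name": "arm_command", "arguments": {
  "targets": [
    {"hand":0.06,"x":0,"y":-0.04,"z":0,"yaw":0},
    {"hand":0.06,"x":0,"y":-0.04,"z":0,"yaw":0},
    {"hand":0.06,"x":0,"y":-0.04,"z":0,"yaw":0},
    {"hand":0.06,"x":0,"y":0,"z":0,"yaw":0},
    {"hand":0.06,"x":0,"y":0,"z":0,"yaw":0}
  ]
}}

```text
clock: 18.2
eef_pos: [513.9, 180.6, 301.3]
eef_rot: [3.141, 0.001, 0.281]
wrist_force: [0.2, -1.4, -0.2]
finger_gap: 49.9
finger_force: 0.0
```

```bash
python3 - <<'E'
from h import *
import cv2
A,l,U=frame(ys,np.pi/6);ims=[]
for n,(r0,r1,c0,c1) in (("side",(150,280,165,295)),("top",(165,295,235,365))):
    im=cv2.convertScaleAbs(camera(n)[r0:r1,c0:c1,::-1],alpha=1.6);im=cv2.resize(im,None,fx=3,fy=3,interpolation=cv2.INTER_CUBIC);c=get_calibration(n)
    q=((proj(c,ring(Ms+33*A,A,l,U,32))-[c0,r0])*3+1).round().astype(int);cv2.polylines(im,[q],True,(0,255,0),1)
    ims.append(im)
cv2.imwrite("pics/f1.png",np.hstack(ims))
E
```

```text
(no output)
```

View pics/f1.png

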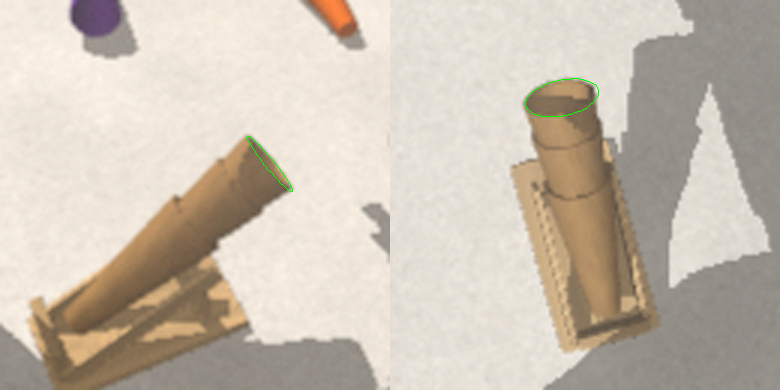

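The third cone sits in line, with its rim on the predicted snug ring in both views (side about (270,164), top about (561,98)), and the arm is clear. I'm handing the job in.

```bash
python3 -c "
from cell import manip
print(manip.sign_off())"
```

```text
the job is handed in; nothing more can be done
None
```

The loose brown cone is nested tip first in the stack, pressed home with about 8 N to 33 mm standing out and in line. It was released with the arm clear, and the job was handed in at about 18 s.

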